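# Put the plug gauge back into its own bore in the graded stand

### The job

The hole gauge standing on the green cutting mat is finished with: put it away in the long beech stand, upright in the bore of its own diameter. The close-fitting bore has to be found by feel: never force the gauge against the stand, lower it rather than let it drop until its collar sits flat on the wood, and let go. Leave the two gauges on the plywood board, the bottles, the clamp and the jar where they are.

Things in the scene. Friction and masses are not known exactly. Their poses are not given: they have to be found in the camera images.
- gauge_16_mid (a point): The 16 mm plug gauge, 100 mm tall, upright and loose: steel plug 16 mm across and 40 mm long with a flat sharp foot, a brass collar 26 mm across and 5 mm thick, then a pearwood handle 16 mm across, 55 mm long, the same on all. The point is at half height on its axis: 50 mm above the foot, 10 mm above the collar's underside. z points up along it. It starts on the mat or on the board.
- gauge_19_mid (a point): The 19 mm plug gauge, 100 mm tall, upright and loose: steel plug 19 mm across and 40 mm long with a flat sharp foot, a brass collar 29 mm across and 5 mm thick, then a pearwood handle 16 mm across, 55 mm long, the same on all. The point is at half height on its axis: 50 mm above the foot, 10 mm above the collar's underside. z points up along it. It starts on the mat or on the board.
- gauge_22_mid (a point): The 22 mm plug gauge, 100 mm tall, upright and loose: steel plug 22 mm across and 40 mm long with a flat sharp foot, a brass collar 32 mm across and 5 mm thick, then a pearwood handle 16 mm across, 55 mm long, the same on all. The point is at half height on its axis: 50 mm above the foot, 10 mm above the collar's underside. z points up along it. It starts on the mat or on the board.
- mat: The green cutting mat, 150 x 210 mm (x, y), 3 mm thick, fixed. Origin under its centre. The one gauge that stands on it, more than 40 mm from its edges, is the one to put away.
- stand: Stand: steel tray screwed to the bench, inside 72 x 264 mm (x, y), rim 20 mm high; origin under its centre. In it lies a beech block 64 x 256 mm, flat top 60 mm above the bench, with a row of five round upright bores along y, 46 mm apart, the middle one at the block's centre. The block lies loose on cork: 4 mm of play all round, it slides at about 10 N, does not turn or tip; its place in the tray is not measured.
- row_mid (a point): Point on the stand's tray, 60 mm above its centre, axes as the stand: the middle bore's mouth if the block were centred. Bore sizes 13, 16, 19, 22, 25 mm from -y to +y (at -92, -46, 0, 46, 92 mm), each 1 mm wider than its gauge, 46 mm deep, brass-ringed, sharp-edged. The end bores are taken: gauges wedged in them, handles up to 60 mm above the block. Over 30 N of a gauge on the stand is forcing.
- board: A plywood board, 90 x 190 mm, 3 mm thick, beyond the stand; two gauges still in use stand on it, upright. Origin under its centre.
- glue_red: Glue bottle with a red pointed cap, 42 mm across, 100 mm tall, at the back left. Origin under its centre. Bystander.
- glue_black: Glue bottle with a black pointed cap, 42 mm across, 100 mm tall, at the back left. Origin under its centre. Bystander.
- clamp_red: Red spool clamp standing on end, 22 mm across, 104 mm tall, at the back right. Origin under its centre. Bystander.
- varnish_jar: Dark varnish jar with two brushes, 74 mm across, 200 mm tall, at the back right. Origin under its centre. Bystander.
There are look-alikes about, which are no part of the job. What is shaped like the part that bears gauge_16_mid but blue or turquoise is not meant.

How it is judged:
By the outcome, as a careful person would: the job done as asked, in the order asked, and still so for the second after the job is handed in, with the robot touching nothing.
It also fails if it takes over 72 s, if anything falls off the work surface, if the arm or the gripper's body presses on something with over 40 N, if the wrist force passes 120 N, or if a joint passes its speed limit or range.

### The arm

A 7-joint arm with a two-finger parallel gripper is mounted at the origin on the work surface. World frame = base frame: x ahead of the robot, y to its left, z up, the work surface at z = 0. Lengths are in m, angles in rad, forces in N, time in s.
With the tool pointing down it reaches from about 0.4 to 0.85 m from the base axis. Payload 4.5 kg.
Tool frame: the origin (TCP) lies midway between the tips of the shut fingers; the grasp point (between the pads) lies 19 mm behind it; z points along the fingers, y is the direction in which the jaws open and shut (so a half turn about z gives the same grasp; the last joint's range is limited). The gripper opens to 88 mm and grips with 3 to 60 N. Pads are 18 mm wide; open, the fingers measure 123 mm over their backs; the gripper's body (75 mm by 187 mm) begins 45 mm behind the grasp point.
Start: joints at [-1.212, 0.689, -0.195, 1.565, 0.157, 0.902, -0.215], TCP at [0.199, 0.592, 0.209] pointing down, gripper open.
Joint ranges: [-3.01, 3.01], [-0.46, 2.08], [-1.47, 1.51], [0.13, 2.56], [-1, 4.14], [0.04, 2.09], [-2.66, 2.66]. Speed limits (rad/s): [2.57, 2.57, 3.14, 3.14, 3.14, 3.14, 3.14].

### API

Orientations are given as [roll, pitch, yaw] about the fixed x, y, z axes, in that order (R = Rz(yaw) Ry(pitch) Rx(roll)).
In Python, from bench import robot, grip, get_obs, imaging, sign_off gives the robot as it stands. Calls block until the motion is done:
- robot.goto(position, orientation): joint-space move of the TCP to a pose.
- robot.move_straight(position, rotation=None, rate=0.15, stop_force=None): straight line of the TCP; rotation=None keeps the orientation; rate is the mean speed in m/s. With stop_force (N) it stops when the force on the tool has changed by that much, and returns True; else False.
- robot.move_j(angles): joint-space move.
- grip(opening, newtons=None): opening from 0.0 (shut) to 1.0 (fully open); newtons is the grip in N (None keeps the last); returns when the fingers have stopped.
- robot.hold(seconds).
- robot.solve_ik(position, orientation): joint angles nearest the present ones, or None.
- get_obs(): the state.
- imaging.read_camera(name): name is "scene" or "top" or "wrist"; returns the picture (384x512x3 uint8, blue, green, red); there is no depth.
- imaging.camera_params(name): a dict with "fov_y" (degrees; the focal length in pixels is half the picture's height over the tangent of half this angle, whatever the lens; pixels are square), "cx", "cy" (the principal point, pixels), "k1" (the pictures are not rectified: a ray, as slopes to the right and down, at radius r is drawn at 1 + k1 r^2 times it, then the intrinsics apply), "T" (4x4, takes a point from camera to world coordinates); the wrist camera has in their place "mount" (4x4, takes a point from camera to tool coordinates, whose origin is the TCP and whose axes are the flange's). Camera axes: x right, y down, z forward; pixel columns grow to the right and rows downward; lengths in m; the calibration is good to about 2 mm. A picture is of the moment at which its call begins: read the wrist's pose just before it. camera_params takes no time and is no camera call.
A pose or a line that the arm cannot do raises robot.IKError and nothing moves.
- sign_off(): hands the job in, once; it reports no verdict.
The state is a dict: "t": time; "joints": joint angles; "qvel": joint speeds; "tau": joint torques, N m; "position": TCP position; "orientation": TCP orientation; "ft_force": force on the tool from outside, world axes, zero at the start; "ft_torque": the same for the moment, N m; "opening": opening from 0.0 (shut) to 1.0 (fully open).
Only numpy, scipy, OpenCV 4.12 (cv2) and the standard library are available. Lean on these libraries where they do the work, as an engineer would, in place of code of your own. Each camera call takes 0.05 s, during which the arm holds its last target. There are 200 camera calls.

## Working session

There is one attempt and no reset: what is moved stays moved. The work goes in short steps, each a Python script; the robot and the scene stay as the last script left them, time stands still between calls to the robot, and variables do not carry over. Pictures are saved under pics/ and viewed, about 8 in all and at most 12, crops included, and the job is handed in when it is done.

```bash
ls; mkdir -p pics; python3 - <<'E'
from bench import robot, grip, get_obs, imaging
import cv2, numpy as np
o=get_obs(); print(o['t'],o['position'],o['orientation'],o['opening'],o['ft_force'])
for n in ("top","scene","wrist"):
    print(n,imaging.camera_params(n))
for n in ("top","scene"):
    im=imaging.read_camera(n); cv2.imwrite(f'pics/{n}0.png',im)
E
```

```text
pics
0.0 [0.19924476 0.59166647 0.20770649] [-3.13975657e+00  1.06047379e-04  2.81690033e+00] 1.000671691877609 [-0.08797369  0.2373795   0.00085618]
top {'fov_y': 55.59971969939054, 'cx': 256.7187287048712, 'cy': 189.14578832345106, 'k1': 0.03433487541465902, 'T': array([[-0.00476991, -0.99230398,  0.1237338 ,  0.54505689],
       [-0.99993035,  0.00606877,  0.01012247,  0.00762822],
       [-0.01079548, -0.1236769 , -0.99226382,  0.90261814],
       [ 0.        ,  0.        ,  0.        ,  1.        ]])}
scene {'fov_y': 51.32758790265736, 'cx': 258.38687531385665, 'cy': 198.5065324093257, 'k1': -0.09128033411706347, 'T': array([[-0.0271108 ,  0.5269989 , -0.84943344,  1.6182072 ],
       [ 0.99955858,  0.0039625 , -0.02944386,  0.05756708],
       [-0.012151  , -0.84985673, -0.5268737 ,  0.6853603 ],
       [ 0.        ,  0.        ,  0.        ,  1.        ]])}
wrist {'fov_y': 59.9129145898925, 'cx': 253.38255048215913, 'cy': 195.7657794648427, 'k1': -0.04435655984942195, 'mount': array([[ 4.12133649e-04, -9.62523930e-01, -2.71196449e-01,
         7.07031953e-02],
       [ 9.99999897e-01,  3.45216266e-04,  2.94453301e-04,
         5.03129465e-04],
       [-1.89796923e-04, -2.71196543e-01,  9.62523973e-01,
        -1.75442964e-01],
       [ 0.00000000e+00,  0.00000000e+00,  0.00000000e+00,
         1.00000000e+00]])}
```

```bash
python3 - <<'E'
import cv2
for n in ("top","scene"):
    cv2.imwrite(f'pics/{n}0b.png',cv2.resize(cv2.imread(f'pics/{n}0.png'),(800,600),interpolation=cv2.INTER_CUBIC))
E
```

```text
(no output)
```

View pics/top0b.png

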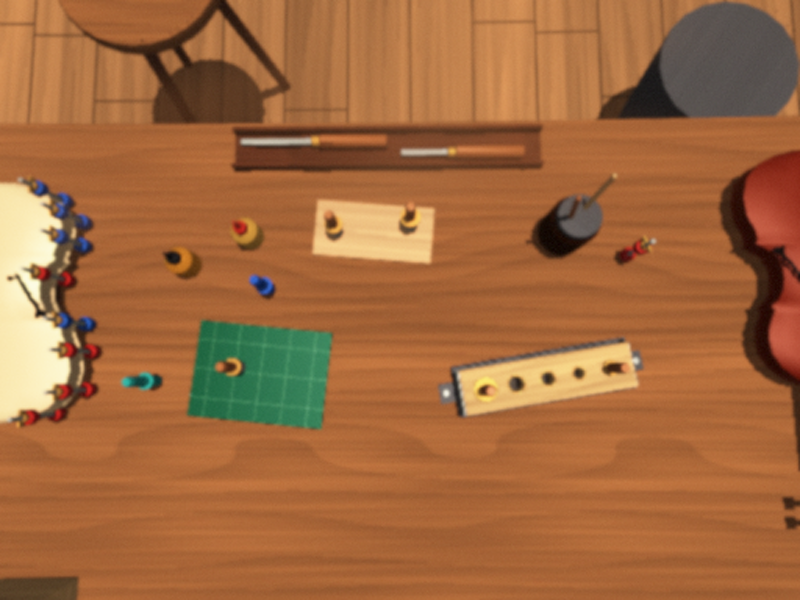

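View pics/scene0b.png

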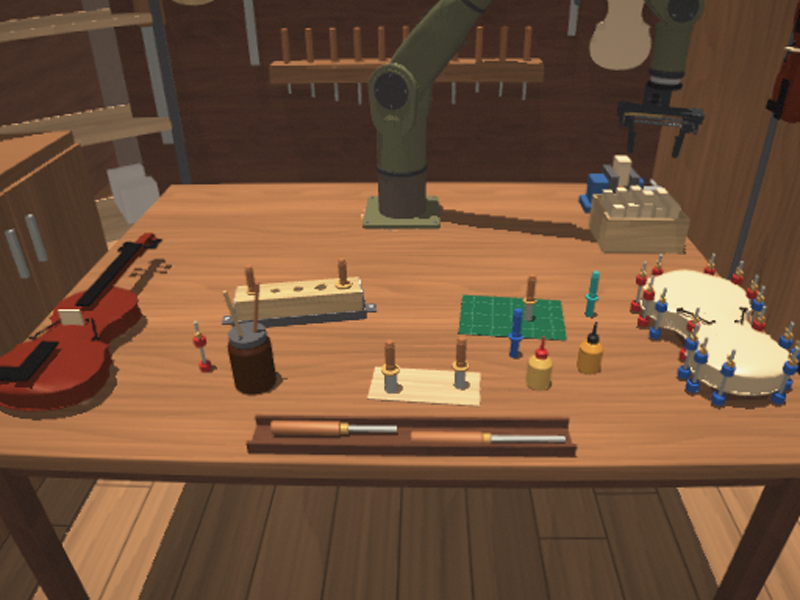

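The top view (800 px scale) shows five candidates for the gauge:
- (230,367): brass and pearwood, standing inside the green mat.
- (333,225) and (410,217): on the plywood board, so still in use.
- (145,381) turquoise and (262,286) blue: decoys.

The one on the mat fits the description. The stand's free bores are at about (516,384), (547,378) and (578,373), with wedged gauges at (485,388) and (617,368). Next I'll get rough positions, then close wrist views.

```bash
cat > h.py <<'E'
from bench import robot, grip, get_obs, imaging
import cv2, numpy as np
from scipy.spatial.transform import Rotation as Ro
def tool_T(o):
    T=np.eye(4); T[:3,:3]=Ro.from_euler('xyz',o['orientation']).as_matrix(); T[:3,3]=o['position']; return T
def cast(name,px,z,o=None):
    """pixels (N,2) -> world points on plane z"""
    p=imaging.camera_params(name); f=192/np.tan(np.radians(p['fov_y']/2))
    K=np.array([[f,0,p['cx']],[0,f,p['cy']],[0,0,1]])
    u=cv2.undistortPoints(np.array(px,float).reshape(-1,1,2),K,np.array([p['k1'],0,0,0.]))[:,0]
    T=p['T'] if 'T' in p else tool_T(o)@p['mount']
    d=np.c_[u,np.ones(len(u))]@T[:3,:3].T
    return T[:3,3]+d*((z-T[2,3])/d[:,2])[:,None]
def project(name,P,o=None):
    p=imaging.camera_params(name); f=192/np.tan(np.radians(p['fov_y']/2))
    K=np.array([[f,0,p['cx']],[0,f,p['cy']],[0,0,1]])
    T=np.linalg.inv(p['T'] if 'T' in p else tool_T(o)@p['mount'])
    r,_=cv2.Rodrigues(T[:3,:3])
    return cv2.projectPoints(np.array(P,float).reshape(-1,1,3),r,T[:3,3],K,np.array([p['k1'],0,0,0.]))[0][:,0]
def snap(fn=None):
    o=get_obs(); im=imaging.read_camera('wrist')
    if fn: cv2.imwrite(fn,im); np.save(fn[:-4]+'.npy',np.r_[o['position'],o['orientation']])
    return o,im
E
python3 - <<'E'
from h import *
s=512/800
P=lambda l,z:np.round(cast('top',np.array(l)*s,z),4)[:,:2]
print('gauge collar',P([(234,367)],.046)); print('mat',P([(202,321),(331,333),(321,429),(189,415)],.003))
st=P([(485,389),(516,384),(547,378),(578,373),(617,369)],.06); print('bores',st)
print('block corners',P([(456,373),(632,345),(637,386),(465,415)],.06))
print('decoys',P([(152,381),(268,292)],.03),P([(334,230),(410,222)],.046))
for a in (90,-90,0,180):
    for pos in ((.41,.27,.2),(.41,.27,.07),(.42,-.13,.2)):
        q=robot.solve_ik(list(pos),[np.pi,0,np.radians(a+8)]); print(a,pos,None if q is None else np.round(q,2))
E
```

```text
gauge collar [[0.5459 0.2665]]
mat [[0.6185 0.3324]
 [0.5982 0.128 ]
 [0.45   0.1417]
 [0.4727 0.3464]]
bores [[ 0.5121 -0.1054]
 [ 0.5192 -0.1506]
 [ 0.5277 -0.1959]
 [ 0.5348 -0.241 ]
 [ 0.5405 -0.2974]]
block corners [[ 0.5353 -0.0636]
 [ 0.5752 -0.3209]
 [ 0.5161 -0.3246]
 [ 0.475  -0.0756]]
decoys [[0.5258 0.3942]
 [0.6607 0.2226]] [[0.7542 0.1192]
 [0.766  0.0021]]
90 (0.41, 0.27, 0.2) [-0.69  0.53  0.02  1.98 -0.02  0.64 -0.51]
90 (0.41, 0.27, 0.07) [-0.67  0.76 -0.01  2.08  0.03  0.3  -0.56]
90 (0.42, -0.13, 0.2) [ 0.22  0.47 -0.04  2.11  0.03  0.56  0.3 ]
-90 (0.41, 0.27, 0.2) [-0.17  0.63 -0.82  1.95  0.63  0.83  1.94]
-90 (0.41, 0.27, 0.07) [-0.3   0.82 -0.62  2.07  0.93  0.56  1.68]
-90 (0.42, -0.13, 0.2) [-0.41  0.72  1.09  2.14 -0.9   0.84 -1.76]
0 (0.41, 0.27, 0.2) [-0.98  0.58  0.49  1.99 -0.43  0.67 -1.65]
0 (0.41, 0.27, 0.07) [-0.82  0.78  0.24  2.09 -0.54  0.33 -1.56]
0 (0.42, -0.13, 0.2) [-0.06  0.5   0.38  2.13 -0.34  0.57 -0.86]
180 (0.41, 0.27, 0.2) [-0.44  0.54 -0.37  1.97  0.3   0.68  0.72]
180 (0.41, 0.27, 0.07) [-0.54  0.76 -0.23  2.08  0.47  0.35  0.56]
180 (0.42, -0.13, 0.2) [ 0.49  0.49 -0.44  2.1   0.35  0.62  1.52]
```

```bash
python3 - <<'E'
from h import *
A=np.radians(98.4)
robot.goto([.546,.2665,.16],[np.pi,0,A]); o,im1=snap('pics/g98.png'); print(o['t'],o['position'],o['ft_force'])
robot.goto([.5277,-.196,.19],[np.pi,0,A]); o,im2=snap('pics/s98.png'); print(o['t'],o['position'])
robot.goto([.5277,-.196,.19],[np.pi,0,A-np.pi]); o,im3=snap('pics/s-82.png'); print(o['t'],o['position'],np.round(o['joints'],2))
c=lambda im:cv2.resize(im,(400,300),interpolation=cv2.INTER_AREA)
cv2.imwrite('pics/mos.png',np.vstack([np.hstack([im1[:, :],im1[:0]]) if 0 else cv2.resize(im1[60:348,64:448],(400,300)),np.zeros((0,400,3),np.uint8)]))
big=np.vstack([np.hstack([cv2.resize(im1[42:342,56:456],(400,300)),c(im1)]),np.hstack([c(im2),c(im3)])])
cv2.imwrite('pics/mos.png',big)
E
```

```text
1.8417 [0.54511121 0.26864462 0.16008415] [-0.35729088 -0.02637866 -0.4168299 ]
3.5917 [ 0.52842311 -0.19424237  0.18994665]
3.8917 [ 0.52795436 -0.1953824   0.18993743] [ 0.33  0.63 -0.09  1.78  0.08  0.74  0.34]
```

View pics/mos.png

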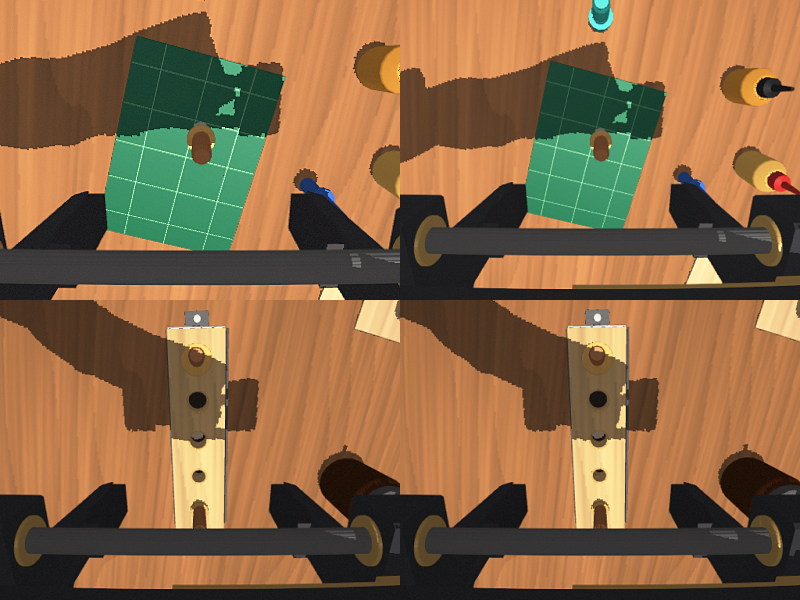

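The mosaic shows the mat gauge (its own picture is top left, at (201,140)) standing alone in the right of the mat. It also shows the stand row with the 22, 19 and 16 bores and the 25 and 13 bores filled. The second stand view is almost identical to the first, so the half turn didn't happen. I'll measure and check that.

```bash
python3 - <<'E'
from h import *
o=get_obs(); print(o['orientation'],o['t'],robot.solve_ik([.5277,-.196,.19],[np.pi,0,np.radians(-81.6)]))
g=cv2.imread('pics/g98.png'); s=cv2.imread('pics/s98.png'); s2=cv2.imread('pics/s-82.png')
a=cv2.resize(g[140:250,200:310],(400,400),interpolation=cv2.INTER_CUBIC)
a=cv2.convertScaleAbs(a,alpha=1.5,beta=10)
b=cv2.resize(s[30:300,190:310],(178*2,400*2)[:2],interpolation=cv2.INTER_CUBIC)[:600]
b=cv2.resize(s[90:250,200:300],(375,600),interpolation=cv2.INTER_CUBIC)
out=np.zeros((600,780,3),np.uint8); out[:400,:400]=a; out[:600,402:777]=b; cv2.imwrite('pics/crop.png',out)
E
```

```text
[-3.14154203e+00 -1.06476958e-04  1.71818975e+00] 3.9417 [ 0.32754139  0.62766984 -0.08944952  1.78002598  0.07810955  0.73731934
  0.34380658]
```

View pics/crop.png

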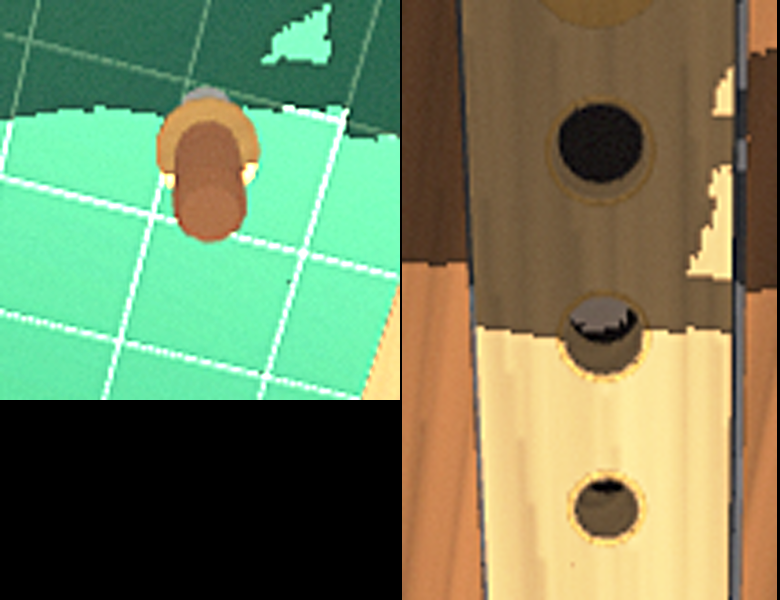

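```bash
cat > m.py <<'E'
from h import *
from scipy.optimize import least_squares
def load(n): 
    v=np.load(f'pics/{n}.npy'); return dict(position=v[:3],orientation=v[3:]), cv2.imread(f'pics/{n}.png')
E
python3 - <<'E'
from m import *
o,g=load('g98'); k=400/110
f=lambda u,v:(200+u/k-.5+.5/k,140+v/k-.5+.5/k)
w=lambda a,b,z:np.linalg.norm(np.diff(cast('wrist',[f(*a),f(*b)],z,o),axis=0))*1e3
print('collar',w((157,150),(259,150),.0455),'handle top',w((173,210),(246,210),.103))
print('collar c',cast('wrist',[f(208,148)],.048,o),'top c',cast('wrist',[f(209.5,208)],.103,o))
# non-green mask profile widths
hsv=cv2.cvtColor(g,cv2.COLOR_BGR2HSV)
m=((hsv[...,0]<30)&(hsv[...,1]>60)).astype(np.uint8)[160:212,235:280]
for r in range(5,47,1): 
    x=np.flatnonzero(m[r]); 
    if len(x): print(160+r,235+x[0],235+x[-1],len(x), round(w(((235+x[0]-.5-200+.5)*k,(r+20)*k),((235+x[-1]+.5-200+.5)*k,(r+20)*k),.048),1))
E
```

```text
collar 25.059638588187934 handle top 14.578376545943353
collar c [[0.54688336 0.27294615 0.048     ]] top c [[0.54658606 0.27331281 0.103     ]]
166 256 258 3 2.6
167 251 261 11 9.6
168 250 264 15 13.1
169 249 265 17 14.9
170 248 266 19 16.7
171 246 266 21 18.4
172 246 267 22 19.3
173 245 268 24 21.1
174 245 269 25 22.0
175 244 269 26 22.9
176 244 269 26 22.9
177 243 270 28 24.7
178 243 270 28 24.7
179 243 270 28 24.8
180 243 270 28 24.8
181 243 270 28 24.8
182 243 270 28 24.8
183 243 270 28 24.8
184 243 270 28 24.9
185 244 270 25 24.0
186 244 267 24 21.3
187 244 266 23 20.5
188 245 269 22 22.3
189 245 268 23 21.4
190 247 267 21 18.7
191 246 266 21 18.7
192 248 266 19 17.0
193 247 266 20 17.9
194 248 267 20 17.9
195 248 267 20 17.9
196 248 267 20 17.9
197 248 267 20 17.9
198 248 267 20 18.0
199 248 266 19 17.1
200 249 266 18 16.2
201 249 265 17 15.3
202 250 265 16 14.4
203 251 264 14 12.6
204 252 262 11 9.9
205 254 261 8 7.2
```

The mat gauge's collar measures about 25 mm, and pixel edges read slightly small: the 16 mm handle also reads low at 14.6 mm. That makes it the 16 mm gauge, since a 29 or 32 mm collar would be well outside this. It goes in the 16 mm bore, next to the wedged 13. I'll view that bore close up from the pose the tool will use for insertion, so the mount bias cancels.

```bash
cat >> m.py <<'E'
def hole(im,px,thr=0.62,r=40):
    """centre/axes of dark blob containing px, threshold relative to surrounding wood"""
    x,y=map(int,np.round(px)); g=cv2.cvtColor(im,cv2.COLOR_BGR2GRAY)[y-r:y+r,x-r:x+r]
    m=(g<thr*np.percentile(g,85)).astype(np.uint8)
    cs,_=cv2.findContours(m,cv2.RETR_EXTERNAL,cv2.CHAIN_APPROX_NONE)
    c=min(cs,key=lambda c:-cv2.pointPolygonTest(c,(r,r),True))
    h=cv2.convexHull(c); e=cv2.fitEllipse(h); return np.array(e[0])+[x-r,y-r],e[1]
E
python3 - <<'E'
from m import *
o,s=load('s98'); k=3.75
f=lambda u,v:(200+(u-402)/k-.5+.5/k,90+v/k-.5+.5/k)
px=[f(600.5,143),f(603.5,334.5),f(606.5,508)]
B=cast('wrist',px,.06,o); print(np.round(B,4)); d=B[0]-B[2]; print('pitch',np.linalg.norm(d)/2,'yaw',np.degrees(np.arctan2(-d[0],d[1])))
print(hole(s,px[2],r=14))
A=np.pi/2+np.arctan2(-d[0],d[1])
robot.goto([B[2][0],B[2][1],.14],[np.pi,0,A]); robot.move_straight([B[2][0],B[2][1],.114]); robot.hold(.3)
o,im=snap('pics/b16.png'); print(o['position'],o['orientation'],o['t'])
print(project('wrist',[[B[2][0],B[2][1],.06]],o))
c=im[90:340,106:406]; cv2.imwrite('pics/b16c.png',cv2.resize(c,(720,600),interpolation=cv2.INTER_CUBIC))
E
```

```text
[[ 0.5199 -0.1465  0.06  ]
 [ 0.5277 -0.1931  0.06  ]
 [ 0.5353 -0.2387  0.06  ]]
pitch 0.04674891581090984 yaw 9.487559360983145
(array([254.05585384, 224.97580338]), (15.522173881530762, 16.61594581604004))
[ 0.53582501 -0.23878908  0.11482643] [3.14038642e+00 6.78231040e-04 1.73653080e+00] 4.9333
[[253.48535342 203.22204778]]
```

View pics/b16c.png

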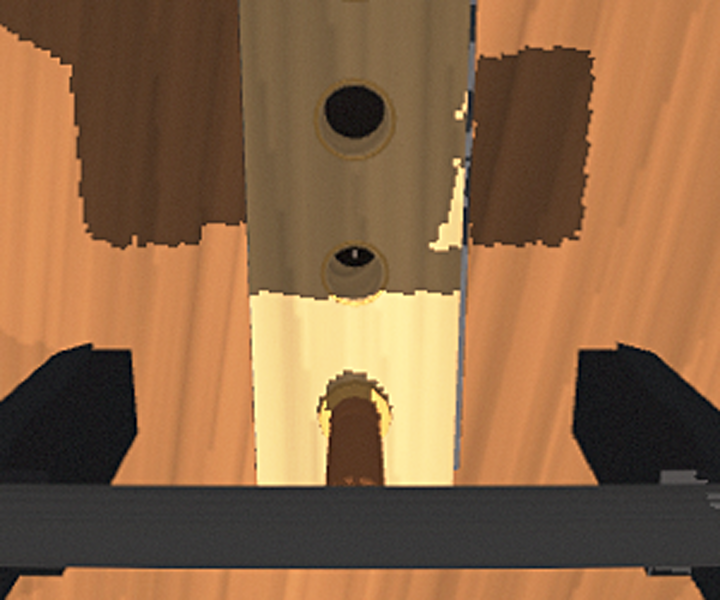

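The 16 mm bore's ring is at crop (354,272), which is full-frame (253.4,203.2). The prediction was (253.5,203.2), so they agree. The 13 mm gauge's handle stands behind it at (355,430). Next I'll grasp the gauge and look at its foot in the hand.

```bash
python3 - <<'E'
from m import *
A=1.7364; G=[.5467,.2731]
robot.move_straight([.535,-.239,.18],rate=.25)
robot.goto([*G,.15],[np.pi,0,A]); grip(.6,25)
robot.hold(.2)
print(robot.move_straight([*G,.057],rate=.1,stop_force=4)); robot.hold(.2)
o=get_obs(); print(o['position'],o['ft_force'],o['t'])
grip(0.0,25); robot.hold(.2); o=get_obs(); print('opening mm',o['opening']*88,o['position'],o['ft_force'])
robot.move_straight([*G,.16],rate=.12); robot.hold(.4)
o,im=snap('pics/held.png'); print(o['position'],o['orientation'],o['ft_force'],o['opening']*88,o['t'])
print(project('wrist',[[*o['position'][:2],o['position'][2]-.054]],o))
cv2.imwrite('pics/heldc.png',cv2.resize(im[120:270,166:346],(720,600),interpolation=cv2.INTER_CUBIC))
E
```

```text
False
[0.547097   0.27332412 0.0576251 ] [ 0.38137571  0.95174375 -0.52214568] 9.4167
opening mm 15.509843166147485 [0.54674827 0.2731258  0.05697466] [-0.09730249 -0.00243523 -0.22759093]
[0.54660876 0.27301818 0.15973852] [-3.14118261e+00  1.88486044e-04  1.73640773e+00] [-0.06351145  0.32534689 -0.40592973] 14.855228017092156 11.6833
[[254.27520946 203.76379225]]
```

View pics/heldc.png

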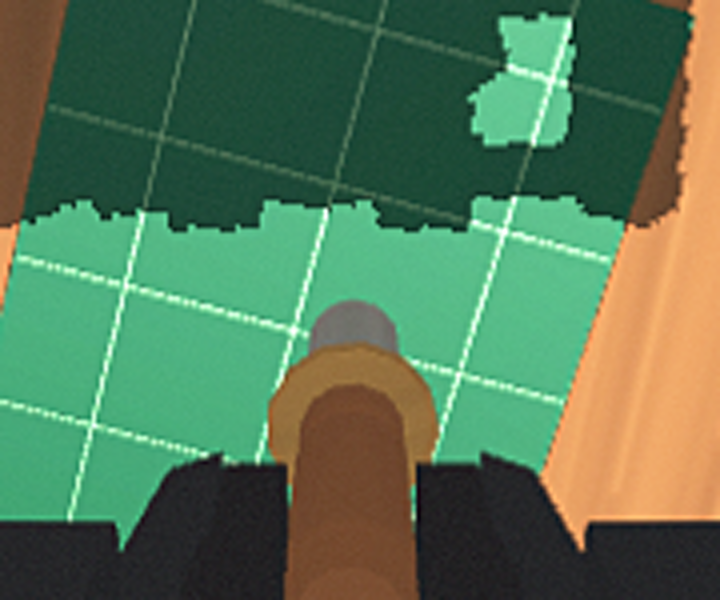

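The held gauge is straight. The visible foot edge is at crop y≈300, x 310–398, which is full-frame (254.1,194.6). Comparing it with the bore seen at the same depth gives the target. Now the first touch.

```bash
python3 - <<'E'
from m import *
def tool(o,P): return np.linalg.inv(tool_T(o))@np.r_[P,1]
ob,_=load('b16'); oh,_=load('held')
b=tool(ob,cast('wrist',[(253.4,203.2)],.06,ob)[0])[:3]
f=tool(oh,cast('wrist',[(254.1,194.6)],oh['position'][2]-.054,oh)[0])[:3]-[.008,0,0]
print('bore in tool',b*1e3,'foot in tool',f*1e3)
R=tool_T(ob)[:3,:3]; t=ob['position']+R@(b-f); t=t[:2]; print('target',t)
np.save('target.npy',t)
A=1.7364
robot.move_straight([.5467,.2731,.19],rate=.25)
robot.goto([*t,.17],[np.pi,0,A]); robot.move_straight([*t,.119],rate=.12); robot.hold(.4)
o,im=snap('pics/pre.png'); print(o['position'],o['ft_force'],o['t'])
hit=robot.move_straight([*t,.110],rate=.012,stop_force=3)
o=get_obs(); print(hit,o['position'],o['ft_force'],o['ft_torque'],o['t'])
cv2.imwrite('pics/prec.png',cv2.resize(im[120:270,166:346],(720,600),interpolation=cv2.INTER_CUBIC))
E
```

```text
bore in tool [ 0.18202608 -0.60841274 54.82562853] foot in tool [-1.13776062 -0.11092023 53.99875754]
target [ 0.53511768 -0.23756985]
[ 0.53530824 -0.23768921  0.1194123 ] [-0.98909736 -0.6366639  -1.01312814] 14.825
False [ 0.53515748 -0.23756376  0.11004247] [ 0.29202488  0.8166718  -0.55952614] [-0.0458628   0.02809863  0.03073892] 15.775
```

View pics/prec.png

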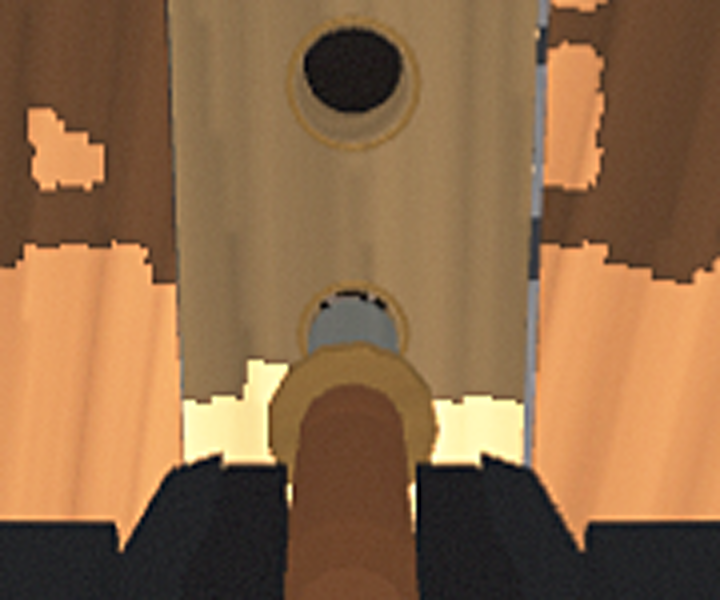

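The picture shows the plug right over the ring at (354,330). The foot then went 4 mm below the block top with no force, so it is in the bore. I'll lower it gently, easing off any side force.

```bash
python3 - <<'E'
from m import *
t=np.load('target.npy'); z=.110
f0=get_obs()['ft_force']
for i in range(10):
    hit=robot.move_straight([*t,.072],rate=.02,stop_force=3)
    o=get_obs(); z=o['position'][2]; df=o['ft_force']-f0; print(hit,o['position'],df.round(2),round(o['t'],2))
    if not hit or z<.0755: break
    t=t+np.clip(df[:2]*1e-4,-.0005,.0005)   # yield to side force
    robot.move_straight([*t,z+.0005],rate=.01); robot.hold(.1); print('  ',(get_obs()['ft_force']-f0).round(2))
np.save('t2.npy',t)
E
```

```text
True [ 0.5353309  -0.23764201  0.07371117] [-0.93 -1.06  6.27] 17.43
```

The collar landed at TCP z=0.0737 (0.074 expected) with about 6 N. I'll release, retreat and check.

```bash
python3 - <<'E'
from m import *
o=get_obs(); p=o['position']; print(o['ft_force'])
robot.move_straight([p[0],p[1],.0740],rate=.01); robot.hold(.2); print(get_obs()['ft_force'],get_obs()['position'])
grip(.6); robot.hold(.3); o=get_obs(); print(o['opening'],o['ft_force'])
robot.move_straight([p[0],p[1],.19],rate=.12)
robot.move_straight([p[0],p[1]+.03,.20],rate=.12); robot.hold(.4)
o,im=snap('pics/fin.png'); print(o['t'],o['position'],o['ft_force'])
s=imaging.read_camera('scene'); cv2.imwrite('pics/fins.png',s)
a=cv2.resize(im[60:285,126:376],(445,400),interpolation=cv2.INTER_CUBIC); b=cv2.resize(s[140:240,130:260],(350,270),interpolation=cv2.INTER_CUBIC)
out=np.zeros((600,800,3),np.uint8); out[:400,:445]=a; out[:270,450:800]=b
out[275:538,450:800]=cv2.resize(s,(350,263)); cv2.imwrite('pics/finc.png',out)
E
```

```text
[-0.63573382 -0.24799267  5.70680246]
[0.13544227 0.3947577  0.63101325] [ 0.53520722 -0.23758609  0.07385437]
0.599020857585157 [-0.14015235 -0.24522803  0.63338585]
20.8583 [ 0.5351795  -0.20809602  0.19988531] [-0.65880485  0.07791924 -0.22883625]
```

View pics/finc.png

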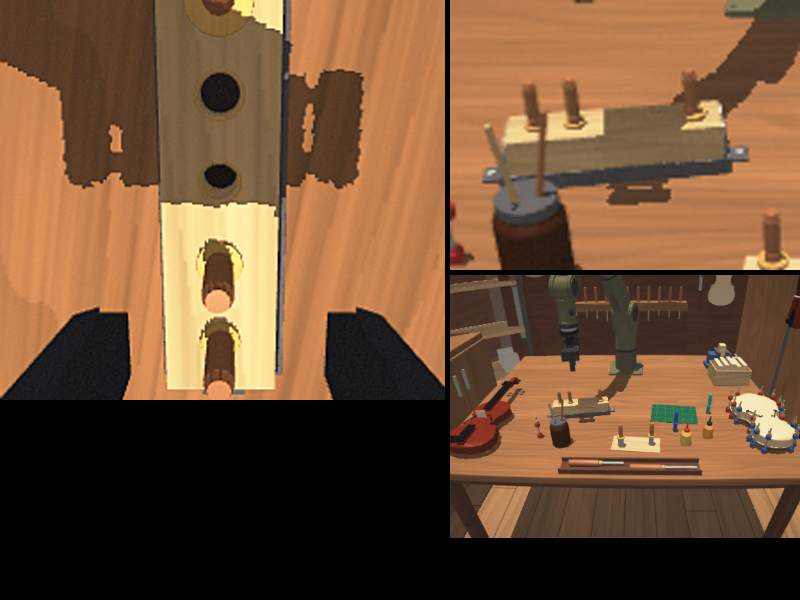

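The gauge stands upright with its collar on the wood at (218,270), next to the wedged 13 and level with it. The 19 and 22 bores are empty, and nothing else moved.

```bash
python3 -c "
from bench import sign_off
print(sign_off())"
```

```text
the job is handed in; nothing more can be done
None
```

The gauge from the mat is put away upright in the 16 mm bore of the stand, and the job is handed in at about 21 s of the 72 s allowed.

- **Which gauge:** its collar measured about 25 mm in the wrist view, so it is the 16 mm gauge (26 mm collar). The edges read slightly small. The blue and turquoise look-alikes and the two gauges on the board were left alone.
- **Insertion:** the plug went into the bore at the first try with no sign of contact. It seated with about 6 N on the wood, at a tool height of 73.7 mm against 74 mm expected. I eased that to about 0.6 N before letting go.
- **Last checks:** the final wrist and scene pictures show it upright, with its handle level with the wedged 13 mm gauge. By eye, the bystanders are where they were, and the arm is clear.
- **What failed or went unused:** the opposite-side view of the stand, meant to cancel camera error, did not happen because the arm treats a half turn as the same pose. Instead I compared the held gauge's foot with the bore at the same depth. No search by feel was needed.

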